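# Unhook the draining basket past its sprung keepers and set it in the pot

### The arm

A 6-joint arm with a two-finger parallel gripper is mounted at the origin on a cart in front of the work surface, level with it; the furniture and walls round the work are solid. World frame = base frame: x ahead of the robot, y to its left, z up, the work surface at z = 0. Lengths are in m, angles in rad, forces in N, time in s.
With the tool pointing down it reaches from about 0.25 to 0.725 m from the base axis. Payload 4 kg.
Tool frame: the origin (TCP) lies midway between the tips of the shut fingers; the grasp point (between the pads) lies 19 mm behind it (ctrl.tcp_to_grasp is the distance from the TCP to the grasp point, in m); z points along the fingers, y is the line along which they close (so a half turn about z gives the same grasp; the last joint's range is limited). The gripper opens to 85 mm and grips with 20 to 120 N. Pads are 22 mm wide; open, the fingers measure 114 mm over their backs; the gripper's body (76 mm by 85 mm) begins 54 mm behind the grasp point. The pads swing forward as they close: fully open they stand 13 mm farther back than shut.
Start: joints at [1.193, 0.241, 0.005, 1.335, 0, 1.571], TCP at [0.184, 0.465, 0.231] pointing down, gripper open.
Joint ranges: [-2.72, 2.72], [-1.05, 1.87], [-1.09, 1.28], [-1.99, 2.15], [-1.42, 1.44], [-3.14, 3.14]. Speed limits (rad/s): [2.79, 2.79, 3.14, 3.14, 3.14, 3.14].

### API

Orientations are given as a rotation vector (axis times angle).
In Python, from workcell import telemetry, capture, job_done, ctrl gives the robot as it stands.
- The arm moves only by the tool apply_moves, never from a script. Its argument "plan" is a list of rows, each an object of numbers: "dx", "dy", "dz": the shift along the tool's x, y, z in m; "wx", "wy", "wz": the turn, a rotation vector about the tool's x, y, z in degrees. A call has 1 to 5 rows; each row is the pose to reach, as a shift and turn from the pose commanded when the call began, along the tool's axes at that moment; what a row does not reach only later rows make up. A row lasts 1/8 s, in which the tool goes at most 62.5 mm and 10.7 degrees, less where a joint would pass 70% of its speed; a pose out of reach is approached as far as the arm can. A call with a gripper value outside its range is refused whole. "jaw" is the opening, from 0 (shut) to 1 (fully open), set as the call begins (left out, the last holds). The fingers move at their own pace and stop on an object; "force" is the grip in N (left out, the last holds). Time passes only in rows, so rows that repeat a pose let the fingers close. It gives the time, the measured TCP pose, the force, the opening and the grip force at its end, in the units of the state.
- telemetry.read_state(): the state, without advancing time (a new reading comes with each control period).
- capture(name): name is "scene" or "top" or "wrist"; returns a dict with "image" (400x640x3 uint8, red, green, blue), "camera_matrix" (3x3 intrinsics, pixels), "R" (3x3) and "t" (3): a world point X has camera coordinates R X + t; the wrist camera has in their place "mount" (4x4, takes a point from camera to tool coordinates, whose origin is the TCP and whose axes are the flange's). Camera axes: x right, y down, z forward; pixel columns grow to the right and rows downward; lengths in m; the calibration is good to about 2 mm. The wrist camera is an equidistant fisheye: a pixel r from the principal point sees the ray r / f radians off the axis. A picture is of the moment at which its call begins: read the wrist's pose just before it. There is no depth.
- job_done(): hands the job in; it is judged then, once.
The state is a dict: "time": time; "joints": joint angles; "joint_velocities": joint speeds; "tau": joint torques, N m; "tool_pos": TCP position; "ee_rot": TCP orientation; "contact_force": force on the tool from outside, world axes, zero at the start; "wrist_torque": the same for the moment, N m; "finger_gap": finger opening in m; "finger_force": force on a finger pad.
Only numpy, scipy, OpenCV 4.12 (cv2) and the standard library are available. Lean on these libraries where they do the work, as an engineer would, in place of code of your own. Each camera call takes 0.05 s, during which the arm holds its last target. There are 200 camera calls.

### The job

Take the wire draining basket off its stand and stand it upright on the bottom of the steel pot, then let go. Its bar is held under the lips of two hooks by sprung keepers: press the bar straight back against the keepers until it comes out from under the lips, keep it pressed while you lift it out, and feel your way without forcing the hooks or the keepers. Set the basket down gently and do not shift the pot, the salt shaker or the pepper mill.

Things in the scene. Friction and masses are not known exactly. Their poses are not given: they have to be found in the camera images.
- stand: Fixed steel draining stand, 206 mm wide, 172 deep, 220 high: drip tray (18 mm high), two columns at the back (90 mm behind the origin), near the top two hooks 58 mm left and right of the middle. Between the hooks it is open to the front and upward. Stands on the hob. Origin: on the surface below the hooks; z up, x points to the back, away from its open front, which faces the robot within 0.2 rad.
- hook_floor (a point): Nominal middle of the hook floors, half-way between the two hooks, 190 mm above the surface; axes as the stand's. Each hook is a 6 mm plate with a flat floor, 33 mm from nose to keeper; the bar lies loose on it. The hook pair with its keepers is clamped by thumbscrews and really sits up to 9 mm nearer or farther along the stand's x; this is not measured and must be felt.
- lip_edge (a point): Nominal back edge of the hook lips (same unmeasured offset of up to 9 mm as the hooks). From the nose the lip reaches back over the bar: underside 15 mm, top 20 mm above the hook floor, edge 14.5 mm behind its middle. So the bar cannot rise until its centre is 20.5 mm behind the middle of the hook floor; it is out once its underside is above the lip's top.
- keeper_face (a point): Nominal shut keeper at bar height (same unmeasured offset). A sprung keeper beside each hook, 48 mm from the middle, leans over the bar up to 30 mm above the hook floor, hinged below. The bar's centre meets it 10.5 mm behind the middle of the hook floor, is out from under the lip at 20.5 and meets a hard stop at 23 mm. Push of both: 2 N at first touch, 5 N at 20.5, 6 N at the stop.
- basket_grip (a point): Wire basket, about 0.4 kg. Point: centre of the wooden grip, 16 mm thick (x), 62 long (y), 24 high, mid-length of the bar: a 12 mm rod along y, 140 mm long, end discs 17 mm, 160 mm above the basket's underside. Wires 36 mm left and right of the middle lead down to the round basket, 105 mm across, 68 mm high. z up; axes as the stand's at the start, when it hangs in the hooks.
- pot: Loose steel stock pot, 1.3 kg, outside 164 mm across, inside 155 mm across at the bottom and 158 mm at the rim, 77 mm high, floor 5 mm thick, with two loop handles that stick out to 114 mm from the axis along its y. Origin: centre of its underside; z up. With the basket standing on its floor the grip is 165 mm above the pot's underside.
- salt_shaker: Salt shaker standing on the hob, 44 mm across, 90 mm high, to be left alone. Origin: centre of its underside.
- pepper_mill: Brown pepper mill standing at the back of the hob, 58 mm across, 170 mm high, to be left alone. Origin: centre of its underside.

How it is judged:
By the outcome, as a careful person would: the job done as asked, in the order asked, and still so for the second after the job is handed in, with the robot touching nothing.
It also fails if it takes over 67 s, if anything falls off the work surface, if the arm or the gripper's body presses on something with over 40 N, if the wrist force passes 120 N, or if a joint passes its speed limit or range.

## Working session

There is one attempt and no reset: what is moved stays moved. The work goes in short steps, Python scripts to look and compute and a tool call to move; the robot and the scene stay as the last step left them, time stands still between calls to the robot, and variables do not carry over. Pictures are saved under pics/ and viewed, at most 10 in all, crops included, and the job is handed in when it is done.

Besides the shell and the picture viewer there is one more tool, called in YAML: its name, and indented under it one key for each argument. apply_moves: Moves the arm, as the interface text tells. Its arguments: {"type":"object","properties":{"plan":{"type":"array"},"jaw":{"type":"number"},"force":{"type":"number"}},"required":["plan"]}

```bash
ls; mkdir -p pics; python3 - <<'E'
from workcell import telemetry, capture, job_done, ctrl
import cv2,pickle
s=telemetry.read_state()
print({k:s[k] for k in ('time','tool_pos','ee_rot','contact_force','finger_gap')}, ctrl.tcp_to_grasp)
c={}
for n in ('scene','top'):
    c[n]=capture(n); cv2.imwrite(f'pics/{n}0.png',c[n]['image'][:,:,::-1])
    print(n,c[n]['camera_matrix'],c[n]['R'],c[n]['t'])
pickle.dump(c,open('c.pkl','wb'))
E
```

```text
pics
{'time': 0.0, 'tool_pos': array([0.18416919, 0.46416052, 0.23040088]), 'ee_rot': array([-0.58981515, -3.0852571 ,  0.0032514 ]), 'contact_force': array([-0.45906127, -0.17212512, -0.03989736]), 'finger_gap': 0.08521034857298998} 0.0187
scene [[413.42359629   0.         317.08151428]
 [  0.         413.42359629 203.64892821]
 [  0.           0.           1.        ]] [[-0.99825157 -0.05895094 -0.00431162]
 [-0.0341643   0.63497179 -0.77177952]
 [ 0.04823489 -0.77028281 -0.63587561]] [0.56802908 0.20275642 0.84545596]
top [[421.96021679   0.         318.31893857]
 [  0.         421.96021679 196.5957675 ]
 [  0.           0.           1.        ]] [[-0.01574808 -0.99973939 -0.01652703]
 [-0.99238588  0.01764736 -0.12189686]
 [ 0.12215675  0.01448155 -0.99240517]] [-0.06575359  0.57785235  1.04771403]
```

View pics/scene0.png

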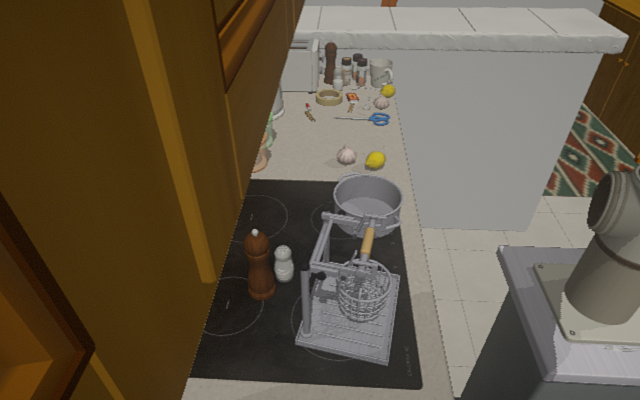

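View pics/top0.png

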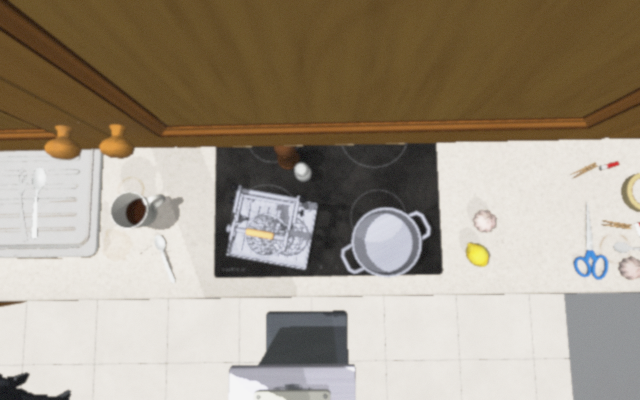

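```bash
python3 - <<'E'
import cv2,numpy as np
a=cv2.imread('pics/top0.png')[135:285,210:440]
b=cv2.imread('pics/scene0.png')[165:370,235:425]
cv2.imwrite('pics/z1.png',cv2.resize(a,None,fx=3.4,fy=3.4,interpolation=cv2.INTER_CUBIC))
cv2.imwrite('pics/z2.png',cv2.resize(b,None,fx=2.9,fy=2.9,interpolation=cv2.INTER_CUBIC))
E
```

```text
(no output)
```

View pics/z1.png

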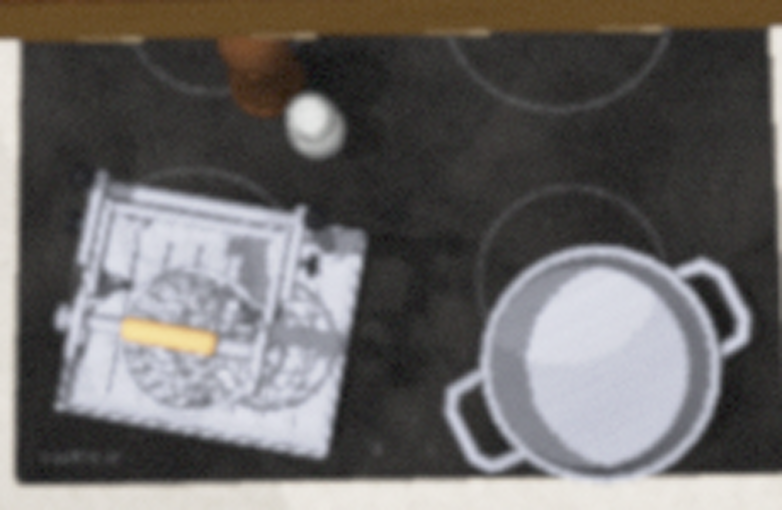

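View pics/z2.png

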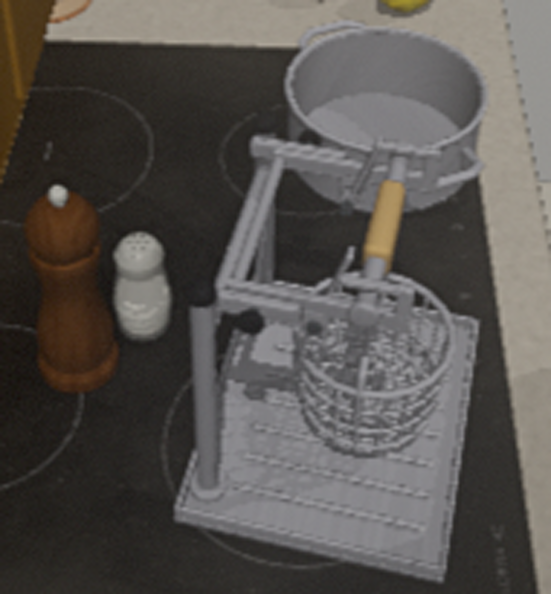

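The zooms show the grip at z1 (168,337) / z2 (384,222), and the pot rim at z1 centre (601,362). Tray corners are z1 (60,407), (325,458), (365,232), with the shaker and mill behind the stand.

```bash
cat > h.py <<'E'
import numpy as np,pickle,cv2
C=pickle.load(open('c.pkl','rb'))
off={'top':(210,135,3.4),'scene':(235,165,2.9)}
def ray(n,p):
    o=off[n];u=np.array([(p[0]+.5)/o[2]-.5+o[0],(p[1]+.5)/o[2]-.5+o[1],1])
    c=C[n];d=c['R'].T@np.linalg.inv(c['camera_matrix'])@u
    return -c['R'].T@c['t'],d
def at(n,p,z):
    o,d=ray(n,p);return (o+d*(z-o[2])/d[2]).round(4)
def tri(a,b):
    A,r=[],[]
    o1,d1=ray('top',a);o2,d2=ray('scene',b)
    s=np.linalg.lstsq(np.c_[d1,-d2],o2-o1,rcond=None)[0]
    p,q=o1+s[0]*d1,o2+s[1]*d2
    return ((p+q)/2).round(4),np.linalg.norm(p-q).round(4)
E
python3 - <<'E'
from h import *
print('grip tri',tri((168,337),(384,222)),'top@.208',at('top',(168,335),.208),at('scene',(384,222),.2))
l,r=at('top',(121,328),.202),at('top',(216,343),.202);print('grip ends',l,r,np.linalg.norm(l-r),'yaw',np.arctan2(*(l-r)[[0,1]]*[-1,1]))
T=[at('top',p,.018) for p in((60,407),(325,458),(365,232))];print('tray top',T,[np.linalg.norm(T[i]-T[i+1]) for i in(0,1)])
S=[at('scene',p,.018) for p in((443,578),(478,322),(178,518))];print('tray sc',S,np.linalg.norm(S[0]-S[1]),np.linalg.norm(S[0]-S[2]))
for e in(T[0]-T[1],S[0]-S[1]):print('yaw',np.arctan2(-e[0],e[1]))
P=[at('top',p,.077) for p in((482,362),(720,362),(601,245),(601,479))];print('pot',P,'c',(P[0]+P[1])/2,(P[2]+P[3])/2,P[0][1]-P[1][1],P[2][0]-P[3][0])
P=[at('scene',p,.077) for p in((285,95),(486,97),(385,28),(385,160))];print('pot sc',P,'c',(P[0]+P[1])/2)
print('shaker',at('top',(318,135),.0),at('scene',(144,330),0),at('top',(310,115),.09),'mill',at('scene',(78,375),0),at('top',(262,95),0))
h=[at('top',p,.06) for p in((470,470),(733,270))];print('handles',h)
E
```

```text
grip tri (array([0.479 , 0.0508, 0.2004]), np.float64(0.0021)) top@.208 [0.479  0.0497 0.208 ] [0.48   0.0502 0.2   ]
grip ends [0.4841 0.0805 0.202 ] [0.4737 0.0203 0.202 ] 0.06109173430178586 yaw -0.17106895270218364
tray top [array([0.4333, 0.1612, 0.018 ]), array([ 0.3922, -0.0388,  0.018 ]), array([ 0.5623, -0.0715,  0.018 ])] [np.float64(0.2041793574287078), np.float64(0.17321460677437112)]
tray sc [array([0.4354, 0.1688, 0.018 ]), array([ 0.3953, -0.0347,  0.018 ]), array([0.5994, 0.1375, 0.018 ])] 0.2074132589783016 0.16696014494483408
yaw -0.20267838458794948
yaw -0.1945589562628198
pot [array([ 0.4611, -0.1547,  0.077 ]), array([ 0.4583, -0.3242,  0.077 ]), array([ 0.5435, -0.2425,  0.077 ]), array([ 0.3775, -0.2367,  0.077 ])] c [ 0.4597  -0.23945  0.077  ] [ 0.4605 -0.2396  0.077 ] 0.16949999999999998 0.16599999999999998
pot sc [array([ 0.5435, -0.22  ,  0.077 ]), array([ 0.3779, -0.2262,  0.077 ]), array([ 0.4576, -0.3201,  0.077 ]), array([ 0.4638, -0.1434,  0.077 ])] c [ 0.4607 -0.2231  0.077 ]
shaker [ 0.6414 -0.0355  0.    ] [ 0.642  -0.0287  0.    ] [ 0.6402 -0.0344  0.09  ] mill [0.6846 0.0157 0.    ] [0.6742 0.0083 0.    ]
handles [array([ 0.3841, -0.1452,  0.06  ]), array([ 0.5252, -0.3405,  0.06  ])]
```

```bash
cat > m.py <<'E'
import sys,numpy as np
from scipy.spatial.transform import Rotation as Ro
from workcell import telemetry
# usage: goto target grasp-TCP pos and yaw; prints tool-frame shift & turn
s=telemetry.read_state();R=Ro.from_rotvec(s['ee_rot'])
def need(p,yaw):
    c,n=np.cos(yaw),np.sin(yaw)
    best=None
    for sg in(1,-1):
        y=sg*np.array([c,n,0]);z=np.array([0,0,-1.]);x=np.cross(y,z)
        w=(R.inv()*Ro.from_matrix(np.c_[x,y,z])).as_rotvec(degrees=True)
        print('shift mm',(R.inv().apply(np.array(p)-s['tool_pos'])*1e3).round(1),'turn deg',w.round(2))
def st():
    print('t',s['time'].__round__(2),'pos',s['tool_pos'].round(4),'F',s['contact_force'].round(2),'T',s['wrist_torque'].round(2),'gap',round(float(s['finger_gap']),4),'ff',s['finger_force'],'\nj',np.round(s['joints'],2))
E
python3 - <<'E'
from m import *
st();print(R.as_matrix().round(3));need([.479,.050,.28],-.195)
E
```

```text
t 0.1 pos [0.1842 0.4642 0.2305] F [ 0.1  -0.01  0.33] T [-0.02  0.05  0.02] gap 0.0854 ff 0.0 
j [ 1.19  0.24  0.    1.34 -0.    1.57]
[[-0.929  0.369 -0.001]
 [ 0.369  0.929 -0.002]
 [-0.    -0.002 -1.   ]]
shift mm [-426.8 -276.4  -49. ] turn deg [-0.09  0.08 79.53]
shift mm [-426.8 -276.4  -49. ] turn deg [-8.0000e-02 -9.0000e-02 -1.0047e+02]
```

apply_moves:
  plan:
    - {"dx": -0.035,"dy": -0.02,"dz": -0.03,"wz": 8}
    - {"dx": -0.085,"dy": -0.055,"dz": -0.05,"wz": 16}
    - {"dx": -0.135,"dy": -0.085,"dz": -0.07,"wz": 25}
    - {"dx": -0.185,"dy": -0.12,"dz": -0.07,"wz": 34}
    - {"dx": -0.23,"dy": -0.15,"dz": -0.07,"wz": 43}
  jaw: 0.5
  force: 60

```text
validation failed for argument at $.pl...
```

```bash
python3 - <<'E'
from m import *
st();need([.479,.050,.28],-.195)
E
```

```text
t 0.1 pos [0.1842 0.4642 0.2305] F [ 0.1  -0.01  0.33] T [-0.02  0.05  0.02] gap 0.0854 ff 0.0 
j [ 1.19  0.24  0.    1.34 -0.    1.57]
shift mm [-426.8 -276.4  -49. ] turn deg [-0.09  0.08 79.53]
shift mm [-426.8 -276.4  -49. ] turn deg [-8.0000e-02 -9.0000e-02 -1.0047e+02]
```

apply_moves:
  plan:
    - {"dx": -0.035,"dy": -0.02,"dz": -0.03,"wx": 0,"wy": 0,"wz": 8}
    - {"dx": -0.085,"dy": -0.055,"dz": -0.05,"wx": 0,"wy": 0,"wz": 16}
    - {"dx": -0.135,"dy": -0.085,"dz": -0.07,"wx": 0,"wy": 0,"wz": 25}
    - {"dx": -0.185,"dy": -0.12,"dz": -0.07,"wx": 0,"wy": 0,"wz": 34}
    - {"dx": -0.23,"dy": -0.15,"dz": -0.07,"wx": 0,"wy": 0,"wz": 43}
  jaw: 0.5
  force: 60

```text
time: 0.72
tool_pos: [0.3436, 0.2386, 0.3014]
ee_rot: [1.687, 2.65, 0.001]
contact_force: [2.0, 1.1, 0.2]
finger_gap: 0.0423
finger_force: 0.0
```

```bash
python3 - <<'E'
from m import *
st();need([.479,.050,.28],-.195)
E
```

```text
t 0.72 pos [0.3436 0.2386 0.3014] F [2.05 1.13 0.23] T [ 0.04 -0.02 -0.03] gap 0.0423 ff 0.0 
j [ 0.61  0.06 -0.03  1.48 -0.    1.74]
shift mm [-228.2   42.8   21.5] turn deg [ 3.000e-02 -1.000e-02  3.622e+01]
shift mm [-228.2   42.8   21.5] turn deg [ 1.0000e-02  4.0000e-02 -1.4378e+02]
```

apply_moves:
  plan:
    - {"dx": -0.055,"dy": 0.01,"dz": 0,"wx": 0,"wy": 0,"wz": 9}
    - {"dx": -0.11,"dy": 0.02,"dz": 0,"wx": 0,"wy": 0,"wz": 18}
    - {"dx": -0.17,"dy": 0.032,"dz": 0.01,"wx": 0,"wy": 0,"wz": 28}
    - {"dx": -0.226,"dy": 0.043,"dz": 0.02,"wx": 0,"wy": 0,"wz": 36.2}
    - {"dx": -0.226,"dy": 0.043,"dz": 0.02,"wx": 0,"wy": 0,"wz": 36.2}

```text
time: 1.35
tool_pos: [0.4794, 0.0515, 0.2794]
ee_rot: [-2.427, -1.993, 0.005]
contact_force: [-0.4, -0.1, 0.2]
finger_gap: 0.0428
finger_force: 0.0
```

```bash
python3 - <<'E'
from m import *
from workcell import capture
import cv2
st();need([.479,.050,.177],-.195)
c=capture('wrist');cv2.imwrite('pics/w1.png',c['image'][:,:,::-1]);print(c['camera_matrix'],c['mount'])
pickle=__import__('pickle');pickle.dump((s,c),open('w1.pkl','wb'))
E
```

```text
t 1.35 pos [0.4794 0.0515 0.2794] F [-0.43 -0.06  0.23] T [0.08 0.04 0.03] gap 0.0428 ff 0.0 
j [ 0.11  0.19  0.07  1.45 -0.    1.87]
shift mm [ -1.4   0.2 102.4] turn deg [-0.17  0.08 -0.04]
shift mm [ -1.4   0.2 102.4] turn deg [1.3000e-01 2.6000e-01 1.7996e+02]
[[309.70691629   0.         315.79073955]
 [  0.         309.70691629 200.05760571]
 [  0.           0.           1.        ]] [[ 1.16905890e-03 -9.46106849e-01 -3.23852533e-01  8.45093278e-02]
 [ 9.99998917e-01  1.39544790e-03 -4.66833420e-04 -1.11075670e-04]
 [ 8.93593633e-04 -3.23851636e-01  9.46107456e-01 -1.43059374e-01]
 [ 0.00000000e+00  0.00000000e+00  0.00000000e+00  1.00000000e+00]]
```

View pics/w1.png

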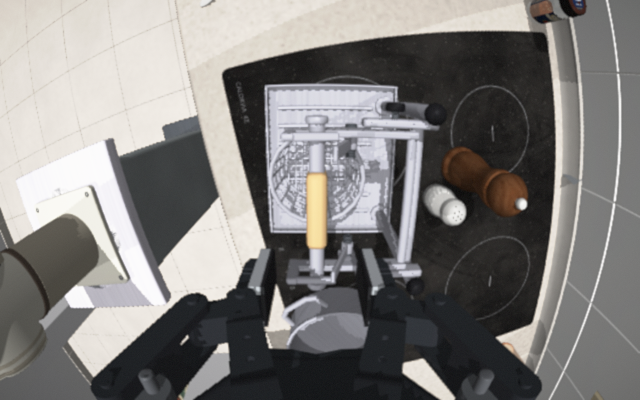

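```bash
python3 - <<'E'
import pickle,numpy as np
from scipy.spatial.transform import Rotation as Ro
s,c=pickle.load(open('w1.pkl','rb'));K=c['camera_matrix'];R=Ro.from_rotvec(s['ee_rot']).as_matrix()
def at(u,v,z):
    p=np.array([u-K[0,2],v-K[1,2]]);r=np.hypot(*p);th=r/K[0,0]
    d=np.r_[np.sin(th)*p/r,np.cos(th)];M=c['mount']
    o=R@M[:3,3]+s['tool_pos'];d=R@M[:3,:3]@d;return o+d*(z-o[2])/d[2]
a,b=at(318,172,.208),at(316,248,.208);print(a,b,np.linalg.norm(a-b),(a+b)/2)
E
```

```text
[0.48670022 0.08277586 0.208     ] [0.47359554 0.02355881 0.208     ] 0.060649753716155025 [0.48014788 0.05316734 0.208     ]
```

apply_moves:
  plan:
    - {"dx": 0,"dy": 0,"dz": 0.035,"wx": 0,"wy": 0,"wz": 0}
    - {"dx": 0,"dy": 0,"dz": 0.065,"wx": 0,"wy": 0,"wz": 0}
    - {"dx": 0,"dy": 0,"dz": 0.085,"wx": 0,"wy": 0,"wz": 0}
    - {"dx": 0,"dy": 0,"dz": 0.102,"wx": 0,"wy": 0,"wz": 0}
    - {"dx": 0,"dy": 0,"dz": 0.102,"wx": 0,"wy": 0,"wz": 0}

```text
time: 2.02
tool_pos: [0.4767, 0.0558, 0.1784]
ee_rot: [-2.417, -2.004, 0.004]
contact_force: [0.1, 0.3, 0.6]
finger_gap: 0.0431
finger_force: 0.0
```

apply_moves:
  plan:
    - {"dx": 0,"dy": 0,"dz": 0,"wx": 0,"wy": 0,"wz": 0}
    - {"dx": 0,"dy": 0,"dz": 0,"wx": 0,"wy": 0,"wz": 0}
    - {"dx": 0,"dy": 0,"dz": 0,"wx": 0,"wy": 0,"wz": 0}
    - {"dx": 0,"dy": 0,"dz": 0,"wx": 0,"wy": 0,"wz": 0}
    - {"dx": 0,"dy": 0,"dz": 0,"wx": 0,"wy": 0,"wz": 0}
  jaw: 0
  force: 60

```text
time: 2.65
tool_pos: [0.4795, 0.0552, 0.1806]
ee_rot: [2.421, 2.001, 0.005]
contact_force: [1.3, 2.3, 5.8]
finger_gap: 0.0151
finger_force: 59.8
```

```bash
python3 - <<'E'
from m import *
st();need([.479,.050,.177],-.195)
E
```

```text
t 2.65 pos [0.4795 0.0552 0.1806] F [1.28 2.28 5.81] T [ 0.41 -0.02  0.06] gap 0.0151 ff 59.7563374042511 
j [ 0.11  0.23 -0.14  1.19  0.    1.87]
shift mm [-5.2  0.5  3.6] turn deg [ 0.14 -0.11  0.34]
shift mm [-5.2  0.5  3.6] turn deg [ 1.7000e-01  2.2000e-01 -1.7966e+02]
```

apply_moves:
  plan:
    - {"dx": 0,"dy": 0,"dz": -0.001,"wx": 0,"wy": 0,"wz": 0}
    - {"dx": 0,"dy": 0,"dz": -0.001,"wx": 0,"wy": 0,"wz": 0}

```text
time: 2.9
tool_pos: [0.479, 0.0548, 0.1806]
ee_rot: [2.421, 2.001, 0.002]
contact_force: [1.5, 1.7, 3.0]
finger_gap: 0.0149
finger_force: 59.2
```

apply_moves:
  plan:
    - {"dx": 0,"dy": 0.002,"dz": 0,"wx": 0,"wy": 0,"wz": 0}
    - {"dx": 0,"dy": 0.003,"dz": 0,"wx": 0,"wy": 0,"wz": 0}
    - {"dx": 0,"dy": 0.003,"dz": 0,"wx": 0,"wy": 0,"wz": 0}

```text
time: 3.28
tool_pos: [0.4795, 0.0546, 0.1805]
ee_rot: [-2.418, -2.0, 0.003]
contact_force: [-5.1, 4.0, 8.3]
finger_gap: 0.0153
finger_force: 60.3
```

```bash
python3 - <<'E'
from m import *
st();need([.479,.050,.177],-.195)
E
```

```text
t 3.27 pos [0.4795 0.0546 0.1805] F [-5.11  4.04  8.31] T [ 0.61  1.07 -0.  ] gap 0.0153 ff 60.27275025844574 
j [ 0.11  0.24 -0.13  1.2   0.    1.87]
shift mm [-4.6  0.4  3.5] turn deg [-0.23 -0.03  0.34]
shift mm [-4.6  0.4  3.5] turn deg [ 5.0000e-02 -3.6000e-01 -1.7966e+02]
```

apply_moves:
  plan:
    - {"dx": 0,"dy": 0,"dz": -0.002,"wx": 0,"wy": 0,"wz": 0}
    - {"dx": 0,"dy": 0,"dz": -0.003,"wx": 0,"wy": 0,"wz": 0}
    - {"dx": 0,"dy": 0,"dz": -0.003,"wx": 0,"wy": 0,"wz": 0}

```text
time: 3.65
tool_pos: [0.4809, 0.0537, 0.1824]
ee_rot: [-2.421, -2.001, 0.003]
contact_force: [-0.4, 0.7, -4.6]
finger_gap: 0.0151
finger_force: 58.5
```

```bash
python3 - <<'E'
from m import *
st();need([.479,.050,.177],-.195)
from workcell import capture
import cv2
c=capture('wrist');cv2.imwrite('pics/w2.png',c['image'][:,:,::-1])
E
```

```text
t 3.65 pos [0.4809 0.0537 0.1824] F [-0.35  0.65 -4.63] T [-0.    0.02  0.02] gap 0.0151 ff 58.470869064331055 
j [ 0.11  0.24 -0.13  1.21 -0.    1.87]
shift mm [-4.  -1.2  5.4] turn deg [-0.1   0.06  0.31]
shift mm [-4.  -1.2  5.4] turn deg [-9.0000e-02 -1.6000e-01 -1.7969e+02]
```

View pics/w2.png

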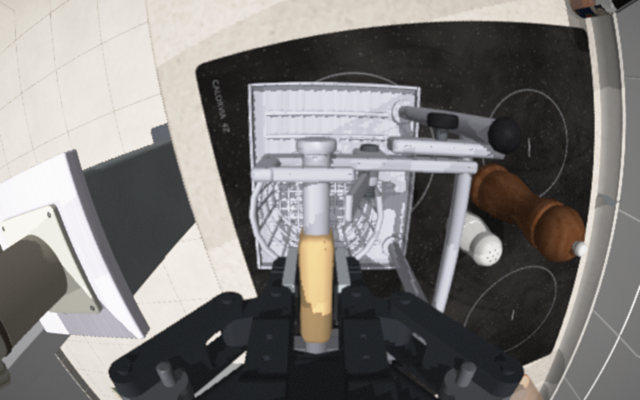

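The wrist view shows the grip held squarely (columns 302–332) with its bar under the near hook's lip (about 350,165). The basket's weight is now on the gripper, so I'll press back in small steps.

apply_moves:
  plan:
    - {"dx": 0,"dy": 0.001,"dz": 0,"wx": 0,"wy": 0,"wz": 0}
    - {"dx": 0,"dy": 0.003,"dz": 0,"wx": 0,"wy": 0,"wz": 0}
    - {"dx": 0,"dy": 0.004,"dz": 0,"wx": 0,"wy": 0,"wz": 0}
    - {"dx": 0,"dy": 0.004,"dz": 0,"wx": 0,"wy": 0,"wz": 0}

```text
time: 4.2
tool_pos: [0.4855, 0.0533, 0.1833]
ee_rot: [2.421, 2.001, 0.0]
contact_force: [-0.1, -0.5, -4.1]
finger_gap: 0.015
finger_force: 58.5
```

apply_moves:
  plan:
    - {"dx": 0,"dy": 0.001,"dz": 0,"wx": 0,"wy": 0,"wz": 0}
    - {"dx": 0,"dy": 0.003,"dz": 0,"wx": 0,"wy": 0,"wz": 0}
    - {"dx": 0,"dy": 0.004,"dz": 0,"wx": 0,"wy": 0,"wz": 0}
    - {"dx": 0,"dy": 0.004,"dz": 0,"wx": 0,"wy": 0,"wz": 0}

```text
time: 4.7
tool_pos: [0.4894, 0.0526, 0.1833]
ee_rot: [2.421, 2.001, 0.0]
contact_force: [0.4, -0.4, -3.6]
finger_gap: 0.015
finger_force: 58.5
```

apply_moves:
  plan:
    - {"dx": 0,"dy": 0.001,"dz": 0,"wx": 0,"wy": 0,"wz": 0}
    - {"dx": 0,"dy": 0.003,"dz": 0,"wx": 0,"wy": 0,"wz": 0}
    - {"dx": 0,"dy": 0.004,"dz": 0,"wx": 0,"wy": 0,"wz": 0}
    - {"dx": 0,"dy": 0.004,"dz": 0,"wx": 0,"wy": 0,"wz": 0}

```text
time: 5.2
tool_pos: [0.4927, 0.0519, 0.1831]
ee_rot: [-2.421, -2.001, 0.002]
contact_force: [-2.0, 0.4, -3.6]
finger_gap: 0.0149
finger_force: 58.6
```

apply_moves:
  plan:
    - {"dx": 0,"dy": 0.001,"dz": 0,"wx": 0,"wy": 0,"wz": 0}
    - {"dx": 0,"dy": 0.003,"dz": 0,"wx": 0,"wy": 0,"wz": 0}
    - {"dx": 0,"dy": 0.004,"dz": 0,"wx": 0,"wy": 0,"wz": 0}
    - {"dx": 0,"dy": 0.004,"dz": 0,"wx": 0,"wy": 0,"wz": 0}

```text
time: 5.7
tool_pos: [0.4971, 0.0511, 0.1833]
ee_rot: [-2.421, -2.001, 0.0]
contact_force: [-3.0, 0.7, -3.6]
finger_gap: 0.0152
finger_force: 58.8
```

apply_moves:
  plan:
    - {"dx": 0,"dy": 0.001,"dz": 0,"wx": 0,"wy": 0,"wz": 0}
    - {"dx": 0,"dy": 0.003,"dz": 0,"wx": 0,"wy": 0,"wz": 0}
    - {"dx": 0,"dy": 0.003,"dz": 0,"wx": 0,"wy": 0,"wz": 0}
    - {"dx": 0,"dy": 0.003,"dz": 0,"wx": 0,"wy": 0,"wz": 0}

```text
time: 6.2
tool_pos: [0.5001, 0.0505, 0.1833]
ee_rot: [-2.421, -2.001, 0.0]
contact_force: [-5.0, 0.0, -1.7]
finger_gap: 0.015
finger_force: 58.9
```

```bash
cat > f.py <<'E'
from m import *
from workcell import capture
F=[];P=[];T=[]
for i in range(4):
    q=telemetry.read_state();F.append(q['contact_force']);P.append(q['tool_pos']);T.append(q['wrist_torque']);capture('wrist')
u=np.array([.981,-.194,0]);F=np.mean(F,0);P=np.mean(P,0)
print('t',q['time'],'P',P.round(4),'along',(P@u).round(4),'F',F.round(2),'Falong',(F@u).round(2),'T',np.mean(T,0).round(2),'gap',q['finger_gap'])
E
python3 f.py
```

```text
t 6.35 P [0.5001 0.0505 0.1833] along 0.4808 F [-4.39 -0.02 -2.14] Falong -4.3 T [ 0.17  0.9  -0.03] gap 0.015010672409686326
```

apply_moves:
  plan:
    - {"dx": 0,"dy": 0.001,"dz": 0,"wx": 0,"wy": 0,"wz": 0}
    - {"dx": 0,"dy": 0.001,"dz": 0,"wx": 0,"wy": 0,"wz": 0}

```text
time: 6.65
tool_pos: [0.5011, 0.0503, 0.1833]
ee_rot: [2.421, 2.001, -0.0]
contact_force: [-4.7, 0.3, -2.2]
finger_gap: 0.015
finger_force: 59.0
```

```bash
python3 f.py
```

```text
t 6.8 P [0.5011 0.0503 0.1833] along 0.4819 F [-4.64  0.46 -2.11] Falong -4.64 T [ 0.09  0.98 -0.01] gap 0.014731166628567861
```

apply_moves:
  plan:
    - {"dx": 0,"dy": 0.001,"dz": 0,"wx": 0,"wy": 0,"wz": 0}
    - {"dx": 0,"dy": 0.001,"dz": 0,"wx": 0,"wy": 0,"wz": 0}

```text
time: 7.1
tool_pos: [0.5021, 0.0501, 0.1833]
ee_rot: [-2.421, -2.002, 0.0]
contact_force: [-4.9, 0.9, -1.3]
finger_gap: 0.015
finger_force: 59.0
```

```bash
python3 f.py
```

```text
t 7.25 P [0.5021 0.0502 0.1833] along 0.4828 F [-5.37  1.11 -1.71] Falong -5.49 T [ 0.11  1.01 -0.02] gap 0.015009943592748244
```

apply_moves:
  plan:
    - {"dx": 0,"dy": 0.001,"dz": 0,"wx": 0,"wy": 0,"wz": 0}
    - {"dx": 0,"dy": 0.001,"dz": 0,"wx": 0,"wy": 0,"wz": 0}

```text
time: 7.55
tool_pos: [0.503, 0.05, 0.1833]
ee_rot: [-2.421, -2.001, 0.0]
contact_force: [-4.9, -0.1, -1.4]
finger_gap: 0.0152
finger_force: 59.0
```

```bash
python3 f.py
```

```text
t 7.7 P [0.503  0.05   0.1833] along 0.4837 F [-5.06  0.58 -1.66] Falong -5.08 T [ 0.11  1.03 -0.05] gap 0.014661353377684913
```

apply_moves:
  plan:
    - {"dx": 0,"dy": 0.001,"dz": 0,"wx": 0,"wy": 0,"wz": 0}
    - {"dx": 0,"dy": 0.001,"dz": 0,"wx": 0,"wy": 0,"wz": 0}

```text
time: 8.0
tool_pos: [0.5039, 0.0498, 0.1833]
ee_rot: [-2.421, -2.001, 0.0]
contact_force: [-5.4, 1.4, -1.5]
finger_gap: 0.0149
finger_force: 59.0
```

```bash
python3 f.py
```

```text
t 8.15 P [0.5038 0.0498 0.1833] along 0.4846 F [-5.51  1.08 -1.74] Falong -5.62 T [ 0.12  1.07 -0.05] gap 0.014757725410520296
```

apply_moves:
  plan:
    - {"dx": 0,"dy": 0,"dz": -0.001,"wx": 0,"wy": 0,"wz": 0}
    - {"dx": 0,"dy": 0,"dz": -0.003,"wx": 0,"wy": 0,"wz": 0}
    - {"dx": 0,"dy": 0,"dz": -0.003,"wx": 0,"wy": 0,"wz": 0}

```text
time: 8.57
tool_pos: [0.5032, 0.0498, 0.1853]
ee_rot: [-2.42, -2.001, 0.003]
contact_force: [-4.9, 1.1, -5.4]
finger_gap: 0.0151
finger_force: 58.7
```

```bash
python3 f.py
```

```text
t 8.725 P [0.5032 0.0498 0.1853] along 0.484 F [-4.67  1.   -5.09] Falong -4.77 T [ 0.2   1.   -0.02] gap 0.015053254722403226
```

apply_moves:
  plan:
    - {"dx": 0,"dy": 0.0005,"dz": -0.001,"wx": 0,"wy": 0,"wz": 0}
    - {"dx": 0,"dy": 0.0005,"dz": -0.003,"wx": 0,"wy": 0,"wz": 0}
    - {"dx": 0,"dy": 0.0005,"dz": -0.003,"wx": 0,"wy": 0,"wz": 0}

```text
time: 9.15
tool_pos: [0.5043, 0.0497, 0.1889]
ee_rot: [-2.421, -2.001, 0.001]
contact_force: [-4.1, 0.5, -6.5]
finger_gap: 0.0151
finger_force: 58.6
```

```bash
python3 f.py
```

```text
t 9.3 P [0.5043 0.0496 0.189 ] along 0.4851 F [-4.4   1.01 -6.8 ] Falong -4.51 T [ 0.2   0.96 -0.03] gap 0.01487777907315273
```

apply_moves:
  plan:
    - {"dx": 0,"dy": 0,"dz": -0.002,"wx": 0,"wy": 0,"wz": 0}
    - {"dx": 0,"dy": 0,"dz": -0.004,"wx": 0,"wy": 0,"wz": 0}
    - {"dx": 0,"dy": 0,"dz": -0.006,"wx": 0,"wy": 0,"wz": 0}
    - {"dx": 0,"dy": 0,"dz": -0.008,"wx": 0,"wy": 0,"wz": 0}

```text
time: 9.85
tool_pos: [0.5049, 0.0497, 0.1977]
ee_rot: [2.421, 2.001, 0.001]
contact_force: [-3.7, 0.7, -5.3]
finger_gap: 0.0148
finger_force: 58.6
```

apply_moves:
  plan:
    - {"dx": 0,"dy": 0,"dz": -0.002,"wx": 0,"wy": 0,"wz": 0}
    - {"dx": 0,"dy": 0,"dz": -0.005,"wx": 0,"wy": 0,"wz": 0}
    - {"dx": 0,"dy": 0,"dz": -0.008,"wx": 0,"wy": 0,"wz": 0}
    - {"dx": 0,"dy": 0,"dz": -0.01,"wx": 0,"wy": 0,"wz": 0}

```text
time: 10.35
tool_pos: [0.505, 0.0497, 0.2079]
ee_rot: [2.421, 2.001, 0.001]
contact_force: [-1.6, 1.5, -4.1]
finger_gap: 0.0152
finger_force: 58.8
```

apply_moves:
  plan:
    - {"dx": 0,"dy": 0,"dz": -0.003,"wx": 0,"wy": 0,"wz": 0}
    - {"dx": 0,"dy": 0,"dz": -0.007,"wx": 0,"wy": 0,"wz": 0}
    - {"dx": 0,"dy": 0,"dz": -0.011,"wx": 0,"wy": 0,"wz": 0}
    - {"dx": 0,"dy": 0,"dz": -0.015,"wx": 0,"wy": 0,"wz": 0}

```text
time: 10.85
tool_pos: [0.5051, 0.0496, 0.2229]
ee_rot: [2.421, 2.001, 0.002]
contact_force: [0.6, -0.4, -4.8]
finger_gap: 0.0151
finger_force: 58.9
```

```bash
python3 f.py; python3 -c "
from workcell import capture;import cv2
cv2.imwrite('pics/s3.png',cv2.resize(capture('scene')['image'][150:370,230:430,::-1],None,fx=2.7,fy=2.7))"
```

```text
t 11.0 P [0.5051 0.0496 0.223 ] along 0.4859 F [ 0.2  -0.   -4.05] Falong 0.19 T [ 0.03 -0.    0.02] gap 0.014841172801149183
```

View pics/s3.png

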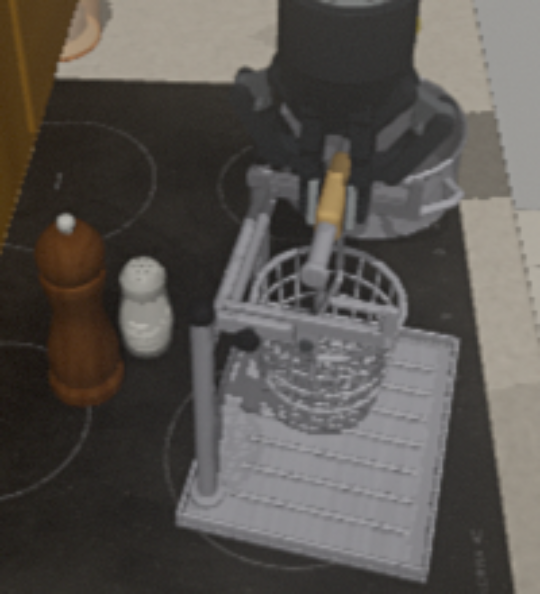

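apply_moves:
  plan:
    - {"dx": 0,"dy": -0.01,"dz": -0.003,"wx": 0,"wy": 0,"wz": 0}
    - {"dx": 0,"dy": -0.025,"dz": -0.003,"wx": 0,"wy": 0,"wz": 0}
    - {"dx": 0,"dy": -0.04,"dz": -0.003,"wx": 0,"wy": 0,"wz": 0}
    - {"dx": 0,"dy": -0.055,"dz": -0.003,"wx": 0,"wy": 0,"wz": 0}
    - {"dx": 0,"dy": -0.065,"dz": -0.003,"wx": 0,"wy": 0,"wz": 0}

```text
time: 11.72
tool_pos: [0.4394, 0.0621, 0.2255]
ee_rot: [2.421, 2.002, 0.0]
contact_force: [-0.2, 0.6, -4.1]
finger_gap: 0.0155
finger_force: 59.0
```

apply_moves:
  plan:
    - {"dx": 0,"dy": -0.015,"dz": 0,"wx": 0,"wy": 0,"wz": 0}
    - {"dx": 0,"dy": -0.03,"dz": 0,"wx": 0,"wy": 0,"wz": 0}
    - {"dx": 0,"dy": -0.045,"dz": 0,"wx": 0,"wy": 0,"wz": 0}
    - {"dx": 0,"dy": -0.06,"dz": 0,"wx": 0,"wy": 0,"wz": 0}
    - {"dx": 0,"dy": -0.07,"dz": 0,"wx": 0,"wy": 0,"wz": 0}

```text
time: 12.35
tool_pos: [0.3709, 0.0752, 0.2253]
ee_rot: [2.421, 2.002, 0.0]
contact_force: [0.6, -0.3, -4.7]
finger_gap: 0.0152
finger_force: 59.0
```

```bash
python3 f.py
```

```text
t 12.5 P [0.3708 0.0752 0.2254] along 0.3492 F [-0.15 -0.19 -4.59] Falong -0.11 T [-0.03 -0.01 -0.04] gap 0.014963806908790681
```

apply_moves:
  plan:
    - {"dx": -0.01,"dy": 0,"dz": -0.015,"wx": 0,"wy": 0,"wz": 0}
    - {"dx": -0.03,"dy": 0,"dz": -0.03,"wx": 0,"wy": 0,"wz": 0}
    - {"dx": -0.06,"dy": 0,"dz": -0.045,"wx": 0,"wy": 0,"wz": 0}
    - {"dx": -0.09,"dy": 0,"dz": -0.045,"wx": 0,"wy": 0,"wz": 0}
    - {"dx": -0.12,"dy": 0,"dz": -0.045,"wx": 0,"wy": 0,"wz": 0}

```text
time: 13.18
tool_pos: [0.35, -0.0439, 0.2706]
ee_rot: [2.421, 2.001, 0.001]
contact_force: [0.7, -0.3, -4.0]
finger_gap: 0.015
finger_force: 59.0
```

apply_moves:
  plan:
    - {"dx": -0.03,"dy": 0.01,"dz": 0,"wx": 0,"wy": 0,"wz": 0}
    - {"dx": -0.06,"dy": 0.03,"dz": 0,"wx": 0,"wy": 0,"wz": 0}
    - {"dx": -0.09,"dy": 0.05,"dz": 0,"wx": 0,"wy": 0,"wz": 0}
    - {"dx": -0.12,"dy": 0.075,"dz": 0,"wx": 0,"wy": 0,"wz": 0}
    - {"dx": -0.14,"dy": 0.1,"dz": 0,"wx": 0,"wy": 0,"wz": 0}

```text
time: 13.8
tool_pos: [0.4222, -0.2012, 0.2701]
ee_rot: [2.423, 1.999, -0.0]
contact_force: [0.5, 1.1, -4.4]
finger_gap: 0.0153
finger_force: 59.1
```

apply_moves:
  plan:
    - {"dx": -0.015,"dy": 0.02,"dz": 0,"wx": 0,"wy": 0,"wz": 0}
    - {"dx": -0.025,"dy": 0.04,"dz": 0,"wx": 0,"wy": 0,"wz": 0}
    - {"dx": -0.03,"dy": 0.048,"dz": 0,"wx": 0,"wy": 0,"wz": 0}
    - {"dx": -0.03,"dy": 0.048,"dz": 0,"wx": 0,"wy": 0,"wz": 0}

```text
time: 14.3
tool_pos: [0.4628, -0.2378, 0.2697]
ee_rot: [-2.421, -2.0, 0.001]
contact_force: [0.1, 0.1, -3.9]
finger_gap: 0.015
finger_force: 59.0
```

```bash
python3 f.py;  python3 - <<'E'
from m import *
st();need([.460,-.238,.15],-.195)
from workcell import capture
import cv2
a,b=capture('scene')['image'][80:340,200:420,::-1],capture('wrist')['image'][:,:,::-1]
cv2.imwrite('pics/p4.png',np.hstack([cv2.resize(a,(338,400)),b[:,110:540]]))
E
```

```text
t 14.45 P [ 0.4624 -0.2374  0.27  ] along 0.4997 F [-0.12  0.4  -4.3 ] Falong -0.2 T [0.06 0.01 0.02] gap 0.015346005671735422
t 14.5 pos [ 0.4622 -0.2371  0.2705] F [ 0.65 -0.17 -4.18] T [-0.   -0.02 -0.01] gap 0.0149 ff 59.04102444648743 
j [-0.47  0.27  0.14  1.45  0.    1.29]
shift mm [ -1.4  -2.  120.5] turn deg [-0.01 -0.01  0.35]
shift mm [ -1.4  -2.  120.5] turn deg [ 1.0000e-02 -2.0000e-02 -1.7965e+02]
```

View pics/p4.png

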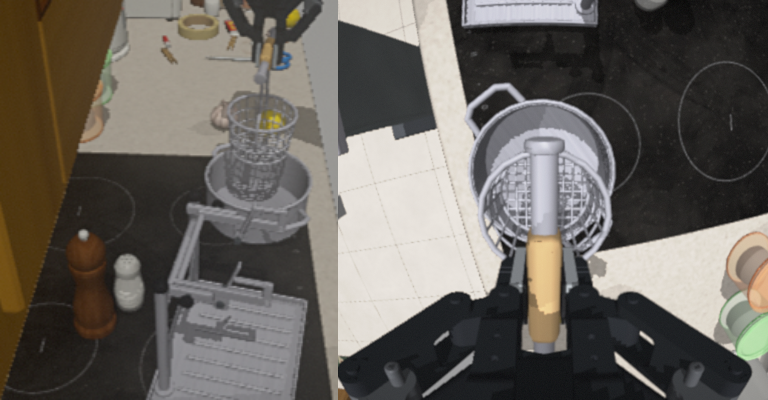

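The basket hangs upright over the pot: basket column ~546, pot rim 472–614 (centre 543). Descending.

apply_moves:
  plan:
    - {"dx": 0,"dy": -0.002,"dz": 0.015,"wx": 0,"wy": 0,"wz": 0}
    - {"dx": 0,"dy": -0.002,"dz": 0.035,"wx": 0,"wy": 0,"wz": 0}
    - {"dx": 0,"dy": -0.002,"dz": 0.055,"wx": 0,"wy": 0,"wz": 0}
    - {"dx": 0,"dy": -0.002,"dz": 0.07,"wx": 0,"wy": 0,"wz": 0}
    - {"dx": 0,"dy": -0.002,"dz": 0.08,"wx": 0,"wy": 0,"wz": 0}

```text
time: 15.22
tool_pos: [0.4605, -0.237, 0.1897]
ee_rot: [-2.421, -2.002, 0.0]
contact_force: [0.6, 1.1, -2.9]
finger_gap: 0.0149
finger_force: 59.1
```

apply_moves:
  plan:
    - {"dx": 0,"dy": 0,"dz": 0.01,"wx": 0,"wy": 0,"wz": 0}
    - {"dx": 0,"dy": 0,"dz": 0.018,"wx": 0,"wy": 0,"wz": 0}
    - {"dx": 0,"dy": 0,"dz": 0.024,"wx": 0,"wy": 0,"wz": 0}
    - {"dx": 0,"dy": 0,"dz": 0.028,"wx": 0,"wy": 0,"wz": 0}
    - {"dx": 0,"dy": 0,"dz": 0.03,"wx": 0,"wy": 0,"wz": 0}

```text
time: 15.85
tool_pos: [0.4608, -0.2372, 0.1602]
ee_rot: [2.421, 2.002, 0.0]
contact_force: [0.3, -0.3, -4.1]
finger_gap: 0.0156
finger_force: 59.1
```

```bash
python3 f.py
```

```text
t 16.0 P [ 0.4608 -0.2372  0.1602] along 0.4981 F [ 0.06  0.37 -4.24] Falong -0.01 T [ 0.03 -0.   -0.01] gap 0.014741454016088716
```

apply_moves:
  plan:
    - {"dx": 0,"dy": 0,"dz": 0.002,"wx": 0,"wy": 0,"wz": 0}
    - {"dx": 0,"dy": 0,"dz": 0.004,"wx": 0,"wy": 0,"wz": 0}
    - {"dx": 0,"dy": 0,"dz": 0.006,"wx": 0,"wy": 0,"wz": 0}
    - {"dx": 0,"dy": 0,"dz": 0.007,"wx": 0,"wy": 0,"wz": 0}
    - {"dx": 0,"dy": 0,"dz": 0.007,"wx": 0,"wy": 0,"wz": 0}

```text
time: 16.68
tool_pos: [0.4607, -0.2372, 0.1532]
ee_rot: [-2.421, -2.001, 0.0]
contact_force: [0.6, -0.1, -4.2]
finger_gap: 0.0148
finger_force: 59.1
```

apply_moves:
  plan:
    - {"dx": 0,"dy": 0,"dz": 0.001,"wx": 0,"wy": 0,"wz": 0}
    - {"dx": 0,"dy": 0,"dz": 0.002,"wx": 0,"wy": 0,"wz": 0}
    - {"dx": 0,"dy": 0,"dz": 0.002,"wx": 0,"wy": 0,"wz": 0}

```text
time: 17.05
tool_pos: [0.4607, -0.2372, 0.1512]
ee_rot: [-2.421, -2.001, 0.0]
contact_force: [0.4, -0.2, -4.6]
finger_gap: 0.0151
finger_force: 59.1
```

```bash
python3 f.py
```

```text
t 17.2 P [ 0.4608 -0.2372  0.1513] along 0.498 F [ 0.06  0.09 -4.35] Falong 0.05 T [0.04 0.   0.01] gap 0.01536726860827537
```

apply_moves:
  plan:
    - {"dx": 0,"dy": 0,"dz": 0.001,"wx": 0,"wy": 0,"wz": 0}
    - {"dx": 0,"dy": 0,"dz": 0.001,"wx": 0,"wy": 0,"wz": 0}

```text
time: 17.5
tool_pos: [0.4607, -0.2372, 0.1502]
ee_rot: [-2.421, -2.001, 0.0]
contact_force: [-0.5, 0.5, -5.2]
finger_gap: 0.015
finger_force: 59.1
```

apply_moves:
  plan:
    - {"dx": 0,"dy": 0,"dz": 0.001,"wx": 0,"wy": 0,"wz": 0}
    - {"dx": 0,"dy": 0,"dz": 0.001,"wx": 0,"wy": 0,"wz": 0}

```text
time: 17.75
tool_pos: [0.4611, -0.2373, 0.1499]
ee_rot: [2.421, 2.001, 0.001]
contact_force: [-0.3, 0.7, -0.7]
finger_gap: 0.0151
finger_force: 59.6
```

apply_moves:
  plan:
    - {"dx": 0,"dy": 0,"dz": 0.001,"wx": 0,"wy": 0,"wz": 0}
    - {"dx": 0,"dy": 0,"dz": 0.001,"wx": 0,"wy": 0,"wz": 0}

```text
time: 18.0
tool_pos: [0.4612, -0.2374, 0.1499]
ee_rot: [2.42, 2.0, 0.001]
contact_force: [-1.8, 1.6, 7.0]
finger_gap: 0.0152
finger_force: 60.6
```

apply_moves:
  plan:
    - {"dx": 0,"dy": 0,"dz": -0.001,"wx": 0,"wy": 0,"wz": 0}
    - {"dx": 0,"dy": 0,"dz": -0.001,"wx": 0,"wy": 0,"wz": 0}
  force: 20

```text
time: 18.25
tool_pos: [0.4612, -0.2374, 0.1499]
ee_rot: [2.421, 2.001, 0.001]
contact_force: [-1.1, 1.1, 4.5]
finger_gap: 0.0149
finger_force: 60.2
```

apply_moves:
  plan:
    - {"dx": 0,"dy": 0,"dz": 0,"wx": 0,"wy": 0,"wz": 0}
    - {"dx": 0,"dy": 0,"dz": 0,"wx": 0,"wy": 0,"wz": 0}
    - {"dx": 0,"dy": 0,"dz": 0,"wx": 0,"wy": 0,"wz": 0}
    - {"dx": 0,"dy": 0,"dz": 0,"wx": 0,"wy": 0,"wz": 0}
    - {"dx": 0,"dy": 0,"dz": 0,"wx": 0,"wy": 0,"wz": 0}
  jaw: 0.45

```text
time: 18.88
tool_pos: [0.4608, -0.2372, 0.1493]
ee_rot: [-2.421, -2.002, -0.0]
contact_force: [0.4, 0.0, -0.2]
finger_gap: 0.0385
finger_force: 0.0
```

```bash
python3 f.py
```

```text
t 19.025 P [ 0.4608 -0.2372  0.1493] along 0.498 F [0.29 0.37 0.16] Falong 0.21 T [ 0.   -0.01  0.01] gap 0.03833775171658618
```

Released cleanly, with no residual force. Retreating straight up.

apply_moves:
  plan:
    - {"dx": 0,"dy": 0,"dz": -0.01,"wx": 0,"wy": 0,"wz": 0}
    - {"dx": 0,"dy": 0,"dz": -0.03,"wx": 0,"wy": 0,"wz": 0}
    - {"dx": 0,"dy": 0,"dz": -0.06,"wx": 0,"wy": 0,"wz": 0}
    - {"dx": 0,"dy": 0,"dz": -0.09,"wx": 0,"wy": 0,"wz": 0}
    - {"dx": 0,"dy": 0,"dz": -0.11,"wx": 0,"wy": 0,"wz": 0}

```text
time: 19.7
tool_pos: [0.4613, -0.2375, 0.2618]
ee_rot: [2.419, 2.0, 0.002]
contact_force: [0.4, -0.2, -0.8]
finger_gap: 0.0385
finger_force: 0.0
```

apply_moves:
  plan:
    - {"dx": 0,"dy": -0.03,"dz": -0.01,"wx": 0,"wy": 0,"wz": 0}
    - {"dx": 0,"dy": -0.06,"dz": -0.01,"wx": 0,"wy": 0,"wz": 0}
    - {"dx": 0,"dy": -0.09,"dz": -0.01,"wx": 0,"wy": 0,"wz": 0}
    - {"dx": 0,"dy": -0.11,"dz": -0.01,"wx": 0,"wy": 0,"wz": 0}
    - {"dx": 0,"dy": -0.11,"dz": -0.01,"wx": 0,"wy": 0,"wz": 0}

```text
time: 20.32
tool_pos: [0.352, -0.2164, 0.2704]
ee_rot: [2.421, 1.999, 0.001]
contact_force: [0.8, 0.6, 0.1]
finger_gap: 0.0385
finger_force: 0.0
```

```bash
python3 - <<'E'
from workcell import capture
import cv2,numpy as np
a,b=capture('scene')['image'][80:340,200:420,::-1],capture('top')['image'][135:300,210:450,::-1]
cv2.imwrite('pics/p5.png',np.hstack([cv2.resize(a,(338,400)),cv2.resize(b,(460,400))]))
E
```

```text
(no output)
```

View pics/p5.png

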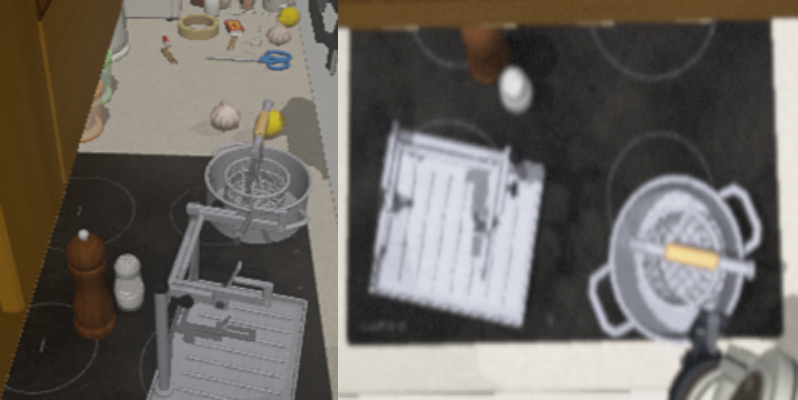

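The basket stands upright, centred in the pot, with its grip at about (690,258) in the top view. The pot, shaker and mill are where they were and the arm is clear.

```bash
python3 -c "
from workcell import job_done;print(job_done())"
```

```text
the job is handed in; nothing more can be done
None
```

The basket is off its stand and standing upright on the bottom of the pot, released with the gripper clear. The final pictures show the pot, salt shaker and pepper mill where they were, and I handed the job in at about 20 s.

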